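Reload the hardness-test rack in reverse order

TASK

Move the four samples from the aluminium preparation tray to the blue test rack, one to each place, so that they stand in reverse order counted from the yellow ends: the sample nearest the tray's yellow end goes to the place farthest from the rack's yellow end, the next one to the second farthest, and so on. Leave each standing upright and flat on the floor of its place, and do not disturb the loupe, the tin or the tape.

Things in the scene. Friction and masses are not known exactly. Their poses are not given: they have to be found in the camera images.
- prep_tray: Bare aluminium strip with four white nests in a row, a yellow block at one end; fixed, any yaw. Origin on the worktop, z up; place centres at x = 0, y = +78, +26, -26, -78 mm; yellow block at the +y end (y 108 to 128, 20 mm high). Outer 56 (x) by 236 mm. Plate 8 mm high, side lips 11 mm; the samples stand in the nests 11 mm above the worktop.
- test_rack: Blue strip with four empty places in a row, bordered by light grey lips, a yellow block at one end; fixed, any yaw. Origin on the worktop, z up; place centres at x = 0, y = +78, +26, -26, -78 mm; yellow block at the +y end (y 108 to 128, 20 mm high). Outer 56 (x) by 236 mm. Each place is a square recess 46 mm wide, floor 8 mm above the worktop, lips 3 mm higher (11 mm).
- sample_red: Sample, loose: dark red moulded disc with a round bright metal spot on top, 30 mm diameter, 16 mm high. Stands upright in its nest at the start, within a few mm of the middle. Origin: centre of its underside, z up. Grip it across its sides, square to the row, fingertips above the nest rim.
- sample_green: Sample, loose: dark green moulded disc with a square bright metal spot on top, 30 mm diameter, 18 mm high. Stands upright in its nest at the start, within a few mm of the middle. Origin: centre of its underside, z up. Grip it across its sides, square to the row, fingertips above the nest rim.
- sample_hex: Sample, loose: plain grey hexagonal steel slug, 24 mm across the flats (body x is square to a pair of flats), 28 mm across the corners, 24 mm high. Stands upright in its nest at the start, within a few mm of the middle. Origin: centre of its underside, z up. Grip it across its sides, square to the row, fingertips above the nest rim.
- sample_round: Sample, loose: round steel slug, dark brown side and bright ground top, 27 mm diameter, 27 mm high. Stands upright in its nest at the start, within a few mm of the middle. Origin: centre of its underside, z up. Grip it across its sides, square to the row, fingertips above the nest rim.
- nest_red: White square nest, 45 mm wide, fixed in the aluminium tray; sample_red stands in it at every start, so it tells which tray place that sample came from. Floor 3 mm thick; rim 2.5 mm wide, its top 13.5 mm above the worktop. Origin: centre of its underside, 8 mm above the worktop.
- nest_green: White square nest, 45 mm wide, fixed in the aluminium tray; sample_green stands in it at every start, so it tells which tray place that sample came from. Floor 3 mm thick; rim 2.5 mm wide, its top 13.5 mm above the worktop. Origin: centre of its underside, 8 mm above the worktop.
- nest_hex: White square nest, 45 mm wide, fixed in the aluminium tray; sample_hex stands in it at every start, so it tells which tray place that sample came from. Floor 3 mm thick; rim 2.5 mm wide, its top 13.5 mm above the worktop. Origin: centre of its underside, 8 mm above the worktop.
- nest_round: White square nest, 45 mm wide, fixed in the aluminium tray; sample_round stands in it at every start, so it tells which tray place that sample came from. Floor 3 mm thick; rim 2.5 mm wide, its top 13.5 mm above the worktop. Origin: centre of its underside, 8 mm above the worktop.
- loupe: Bystander: black loupe, 33 mm diameter, 35 mm high, standing beyond the racks, near the middle. Origin: centre of its underside. Leave it alone.
- putty_tin: Bystander: tin with green lid, 66 mm diameter, 34 mm high, on the robot's side near the middle. Origin: centre of its underside. Leave it alone.
- tape: Bystander: roll of black tape lying flat, 62 mm diameter, 19 mm high, at the far left. Origin: centre of its underside. Leave it alone.

How it is judged:
By the outcome, as a careful person would: the job done as asked, in the order asked, and still so for the second after the job is handed in, with the robot touching nothing.
It also fails if it takes over 102 s, if anything falls off the work surface, if the arm or the gripper's body presses on something with over 40 N, if the wrist force passes 120 N, or if a joint passes its speed limit or range.

ROBOT

A 6-joint arm with a two-finger parallel gripper is mounted at the origin on a cart in front of the work surface, level with it; the furniture and walls round the work are solid. World frame = base frame: x ahead of the robot, y to its left, z up, the work surface at z = 0. Lengths are in m, angles in degrees, forces in N, time in s.
With the tool pointing down it reaches from about 0.25 to 0.725 m from the base axis. Payload 9.7 kg.
Tool frame: the origin (TCP) lies at the very end of the fingers, on their centre line; the grasp point (between the pads) lies 19 mm behind it; z points along the fingers, y is the direction in which the jaws open and shut (so a half turn about z gives the same grasp; the last joint's range is limited). The gripper opens to 85 mm and grips with 20 to 120 N. Pads are 22 mm wide; open, the fingers measure 114 mm over their backs; the gripper's body (76 mm by 85 mm) begins 54 mm behind the grasp point. The pads swing forward as they close: fully open they stand 13 mm farther back than shut.
Start: joints at [75.057, 4.979, 10.078, 95.1, 0, 90], TCP at [0.142, 0.531, 0.231] pointing down, gripper open.
Joint ranges: [-179.16, 179.16], [-48.56, 103.87], [-65.8, 70.77], [-126.05, 130.52], [-82.76, 87.17], [-180, 180]. Speed limits (degrees/s): [127.2, 127.2, 147.25, 180, 180, 180].

INTERFACE

Orientations are given as [roll, pitch, yaw] about the fixed x, y, z axes, in that order (R = Rz(yaw) Ry(pitch) Rx(roll)).
In Python, from workcell import bot gives the robot as it stands.
- The arm moves only by the shell command python3 -m pendant 'ROWS' [FORCE]. ROWS is JSON, a list that holds one entry, the list of rows, each a list of 7 numbers: the shift along the tool's x, y, z in cm, then the turn, a rotation vector about the tool's x, y, z in rad, then the opening in per cent of the stroke, from 0 (shut) to 100 (fully open). In form: [[[dx, dy, dz, ax, ay, az, gripper], ...]]. A call has 1 to 5 rows; each row shifts and turns the pose as measured when the row begins, along the tool's axes as they then stand; what a row does not reach is not made up. A row lasts 1/12 s, in which the tool goes at most 41.7 mm and 7.16 degrees, less where a joint would pass 70% of its speed; a pose out of reach is approached as far as the arm can. A call with a gripper value outside its range is refused whole. The fingers move at their own pace and stop on an object; FORCE is the grip in N (left out, the last holds). Time passes only in rows, so rows that do not move let the fingers close. It gives the time, the measured TCP pose, the force and the opening at its end, in the units of the state.
- bot.get_obs(): the state, without advancing time (a new reading comes with each control period).
- bot.camera(name): name is "scene" or "top" or "wrist"; returns the picture (400x640x3 uint8, red, green, blue); there is no depth.
- bot.get_calibration(name): a dict with "intrinsics" (3x3 intrinsics, pixels), "pose" (4x4, takes a point from camera to world coordinates); the wrist camera has in their place "T_tool_cam" (4x4, takes a point from camera to tool coordinates, whose origin is the TCP and whose axes are the flange's). Camera axes: x right, y down, z forward; pixel columns grow to the right and rows downward; lengths in m; the calibration is good to about 2 mm. A picture is of the moment at which its call begins: read the wrist's pose just before it. get_calibration takes no time and is no camera call.
- bot.job_done(): hands the job in, once; it reports no verdict.
Trained networks look in the newest picture that a camera, given by its name, has taken for a name from the list of things; names that differ only in an ending like _2 or _b are one class to them, and where a whole thing is asked for, a point or a joint stands for the part that bears it (a point fixed in the world has none). Each returns a list of dicts, best first, with "confidence" (0 to 1); they miss things now and then, are a little off and sometimes report something else, mostly with a low value. They report only what shows in the picture. A call takes as long as a camera call.
- bot.masks_of(camera, thing): "pixels" (400x640 bool, what is visible of it) and "extent" ([left, top, right, bottom] in pixels, round what is visible of it).
- bot.mark_of(camera, thing): "uv" ([column, row] in pixels: a listed point, or the origin of a listed thing).
The state is a dict: "time": time; "q": joint angles; "qd": joint speeds; "joint_efforts": joint torques, N m; "ee_pos": TCP position; "tcp_rot": TCP orientation; "wrist_force": force on the tool from outside, world axes, zero at the start; "torque": the same for the moment, N m; "opening": finger opening in m.
Only numpy, scipy, OpenCV 4.12 (cv2) and the standard library are available. Lean on these libraries where they do the work, as an engineer would, in place of code of your own. Each camera call takes 0.05 s, during which the arm holds its last target. There are 200 camera calls.

## Working session

There is one attempt and no reset: what is moved stays moved. The work goes in short steps, Python scripts to look and compute and a shell command to move; the robot and the scene stay as the last step left them, time stands still between calls to the robot, and variables do not carry over. Pictures are saved under pics/ and viewed, about 12 in all and at most 16, crops included, and the job is handed in when it is done.

```bash
mkdir -p pics; cat > h.py <<'E'
import numpy as np, cv2
from workcell import bot
from scipy.spatial.transform import Rotation as R
def campose(name):
    c=bot.get_calibration(name)
    K=np.array(c["intrinsics"])
    if name!="wrist": return K,np.array(c["pose"])
    o=bot.get_obs(); T=np.eye(4); T[:3,:3]=R.from_euler('xyz',o["tcp_rot"],degrees=True).as_matrix(); T[:3,3]=o["ee_pos"]
    return K,T@np.array(c["T_tool_cam"])
def onplane(K,P,uv,z):
    d=P[:3,:3]@np.linalg.inv(K)@np.array([uv[0],uv[1],1.]); t=(z-P[2,3])/d[2]
    return P[:3,3]+t*d
def proj(K,P,X):
    p=P[:3,:3].T@(np.asarray(X)-P[:3,3]); p=K@p; return p[:2]/p[2]
def tri(obs):
    A=np.zeros((3,3));b=np.zeros(3)
    for K,P,uv in obs:
        d=P[:3,:3]@np.linalg.inv(K)@np.array([uv[0],uv[1],1.]); d/=np.linalg.norm(d)
        M=np.eye(3)-np.outer(d,d);A+=M;b+=M@P[:3,3]
    return np.linalg.solve(A,b)
E
python3 - <<'E'
from h import *
np.set_printoptions(precision=4,suppress=True)
print(bot.get_obs())
for n in ["top","scene"]:
    im=bot.camera(n); cv2.imwrite(f"pics/{n}0.png",im[:,:,::-1])
    print(n,campose(n))
obs={}
for t in ["prep_tray","test_rack","sample_red","sample_green","sample_hex","sample_round","nest_red","nest_green","nest_hex","nest_round","loupe","putty_tin","tape"]:
    for n in ["top","scene"]:
        r=bot.mark_of(n,t)
        print(t,n,[(np.round(x["uv"],1),round(x["confidence"],2)) for x in r[:2]])
        if r: obs.setdefault(t,[]).append((*campose(n),r[0]["uv"]))
    if len(obs.get(t,[]))==2: print("   tri",tri(obs[t]), "top@z.01",onplane(*obs[t][0],.01))
print(bot.get_obs()["time"], bot.get_calibration("wrist"))
E
```

```text
{'time': 0.0, 'q': array([75.0546,  5.0135, 10.0346, 95.0986,  0.0009, 90.0004]), 'qd': array([ 0.0253, -0.0833,  0.05  ,  0.0172, -0.0197, -0.0634]), 'joint_efforts': array([ -0.0007, -52.0386,  46.4802,   0.0165,   0.    ,   0.    ]), 'ee_pos': array([0.1418, 0.5312, 0.2306]), 'tcp_rot': array([-179.9226,   -0.0009,  165.0543]), 'wrist_force': array([-0.2197, -0.4589,  0.1413]), 'torque': array([-0.0604,  0.0171, -0.0295]), 'opening': 0.0851872652069825}
top (array([[379.0372,   0.    , 318.3078],
       [  0.    , 379.0372, 202.362 ],
       [  0.    ,   0.    ,   1.    ]]), array([[-0.0214, -0.994 ,  0.1071,  0.4392],
       [-0.9998,  0.0215,  0.0003,  0.0951],
       [-0.0026, -0.107 , -0.9943,  0.9435],
       [ 0.    ,  0.    ,  0.    ,  1.    ]]))
scene (array([[388.3762,   0.    , 314.7368],
       [  0.    , 388.3762, 200.424 ],
       [  0.    ,   0.    ,   1.    ]]), array([[ 0.5397, -0.471 ,  0.6977, -0.2882],
       [-0.8418, -0.2924,  0.4537, -0.4154],
       [-0.0097, -0.8322, -0.5543,  0.6618],
       [ 0.    ,  0.    ,  0.    ,  1.    ]]))
prep_tray top [(array([26
[... 1891 characters left out ...]
1)]
   tri [0.6801 0.0064 0.0142] top@z.01 [0.6823 0.0044 0.01  ]
putty_tin top [(array([356.3, 274.6]), 0.7)]
putty_tin scene [(array([317.2, 243. ]), 0.91)]
   tri [0.3631 0.0051 0.0129] top@z.01 [0.3615 0.0069 0.01  ]
tape top [(array([250.6, 216.9]), 0.37)]
tape scene [(array([246.7, 168.1]), 0.61)]
   tri [0.4756 0.2754 0.1027] top@z.01 [0.5073 0.2632 0.01  ]
1.4 {'intrinsics': array([[278.3617,   0.    , 318.9741],
       [  0.    , 278.3617, 199.0565],
       [  0.    ,   0.    ,   1.    ]]), 'T_tool_cam': array([[-0.0008, -0.9624, -0.2717,  0.068 ],
       [ 1.    , -0.0007, -0.0003,  0.    ],
       [ 0.0001, -0.2717,  0.9624, -0.1423],
       [ 0.    ,  0.    ,  0.    ,  1.    ]])}
```

```bash
python3 - <<'E'
import cv2
a=cv2.imread("pics/top0.png")[110:310,170:490]; cv2.imwrite("pics/top0c.png",cv2.resize(a,(800,500),interpolation=cv2.INTER_CUBIC))
E
```

```text
(no output)
```

View pics/top0c.png

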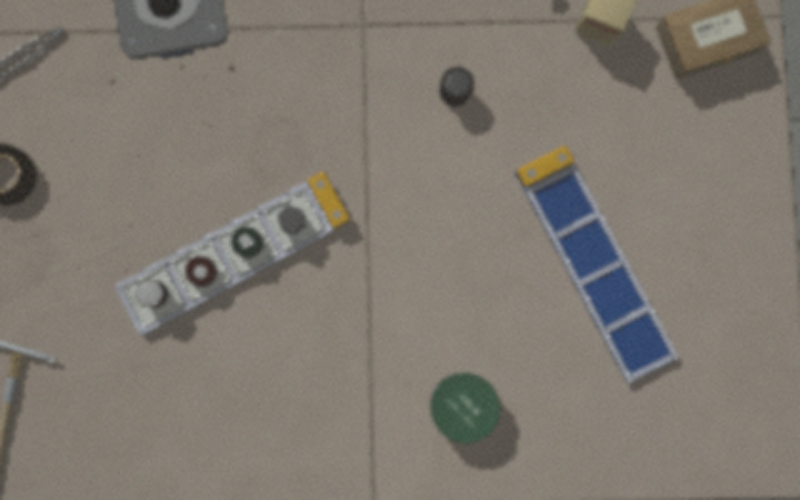

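View pics/scene0.png

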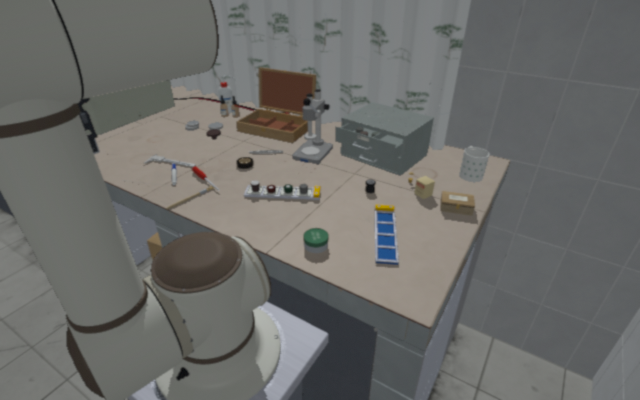

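The top crop shows tray places from the yellow end as hex, green, red, round; in full-frame pixels the yellow ends are near (301,190) for the tray and (388,176) for the rack. So hex goes to rack y=-78, green to -26, red to +26 and round to +78. The scene view shows the same order. Next: segmentation fits for both strips, plus a move helper.

```bash
cat >> h.py <<'E'
from scipy.linalg import expm,logm
def plan(xyz,yaw,n=None):
    o=bot.get_obs(); T0=np.eye(4); T0[:3,:3]=R.from_euler('xyz',o["tcp_rot"],degrees=True).as_matrix(); T0[:3,3]=o["ee_pos"]
    T1=np.eye(4); T1[:3,:3]=R.from_euler('xyz',[180,0,yaw],degrees=True).as_matrix(); T1[:3,3]=xyz
    D=np.linalg.inv(T0)@T1; rv=R.from_matrix(D[:3,:3]).as_rotvec()
    m=n or int(np.ceil(max(np.linalg.norm(D[:3,3])/.036,np.degrees(np.linalg.norm(rv))/6.8,1)))
    d=expm(np.real(logm(D))/m)
    print("t",round(o["time"],2),"at",np.round(o["ee_pos"],4),np.round(o["tcp_rot"],1),"open",round(o["opening"],4),"F",np.round(o["wrist_force"],1))
    print(" rows",m,"row",np.round(np.r_[d[:3,3]*100,R.from_matrix(d[:3,:3]).as_rotvec()],3))
def strip(p,yaw,y): # place on strip with pose p(xy), yaw deg
    a=np.radians(yaw); return np.array(p)+y*np.array([-np.sin(a),np.cos(a)])
def fitstrip(pts,ys): # pts xy for places at ys -> origin, yaw
    pts=np.array(pts);ys=np.array(ys); c=np.polyfit(ys,pts,1); u=c[0]; print(" pitch scale",np.linalg.norm(u),"resid mm",np.round(1e3*(pts-np.outer(ys,u)-c[1]),1).tolist())
    return c[1],np.degrees(np.arctan2(-u[0],u[1]))
def blobs(mask,amin):
    n,l,s,c=cv2.connectedComponentsWithStats(mask.astype(np.uint8)); return [(c[i],s[i,4]) for i in range(1,n) if s[i,4]>amin]
E
python3 - <<'E'
from h import *
np.set_printoptions(precision=4,suppress=True)
bl={}
for n in ["top","scene"]:
    im=cv2.imread(f"pics/{n}0.png"); hsv=cv2.cvtColor(im,cv2.COLOR_BGR2HSV)
    K,P=campose(n)
    b=[(c,a) for c,a in blobs(cv2.inRange(hsv,(105,120,50),(125,255,255))>0,40)]
    y=[(c,a) for c,a in blobs(cv2.inRange(hsv,(12,150,90),(28,255,255))>0,15)]
    w=[onplane(K,P,c,.008) for c,a in b]; print(n,"blue",[(c.round(1),a,x[:2]) for (c,a),x in zip(b,w)])
    print(n,"yel",[(c.round(1),a,onplane(K,P,c,.02)[:2]) for c,a in y])
    b=sorted(b,key=lambda t:t[0][1]); bl[n]=[(K,P,c) for c,a in b]
if all(len(v)==4 for v in bl.values()):
    for i in range(4): print("tri",tri([bl["top"][i],bl["scene"][i]]))
    print(fitstrip([onplane(*bl["top"][i],.008)[:2] for i in range(4)],[.078,.026,-.026,-.078]))
pts=[(.5437,.165),(.5272,.2118),(.5089,.2687),(.4873,.3037)]
p,y=fitstrip(pts,[.078,.026,-.026,-.078]); print(p,y)
plan([*p,.19],112)
E
```

```text
top blue [(array([395. , 190.9]), np.int32(231), array([ 0.5646, -0.0963])), (array([405. , 209.3]), np.int32(251), array([ 0.518, -0.119])), (array([414.9, 227.9]), np.int32(257), array([ 0.4715, -0.1413])), (array([425.3, 246.9]), np.int32(265), array([ 0.4246, -0.1643])), (array([ 91.7, 244. ]), np.int32(50), array([0.4492, 0.6542]))]
top yel [(array([387.8, 176. ]), np.int32(104), array([ 0.6003, -0.0774])), (array([301.3, 189.7]), np.int32(95), array([0.571 , 0.1364]))]
scene blue [(array([384.4, 216.8]), np.int32(104), array([ 0.5683, -0.0942])), (array([385., 228.]), np.int32(125), array([ 0.5216, -0.1171])), (array([385.7, 240.1]), np.int32(146), array([ 0.4746, -0.14  ])), (array([386.1, 253.4]), np.int32(173), array([ 0.4273, -0.1623]))]
scene yel [(array([316.7, 191.8]), np.int32(47), array([0.5632, 0.1308])), (array([384.5, 207.6]), np.int32(85), array([ 0.5945, -0.0817]))]
 pitch scale 0.9784762978144204 resid mm [[-1.2, -1.4], [1.0, -1.9], [1.5, 7.7], [-1.4, -4.6]]
[0.5168 0.2373] -158.37633232517996
t 1.4 at [0.1418 0.5314 0.2313] [-180.     0.   165.1] open 0.0854 F [-0.8  0.1  0.1]
 rows 14 row [-3.527  0.09   0.295  0.     0.     0.066]
```

```bash
python3 -m pendant '[[[-3.53,0.09,0.3,0,0,0.066,100],[-3.53,0.09,0.3,0,0,0.066,100],[-3.53,0.09,0.3,0,0,0.066,100],[-3.53,0.09,0.3,0,0,0.066,100],[-3.53,0.09,0.3,0,0,0.066,100]]]'
python3 -m pendant '[[[-3.53,0.09,0.3,0,0,0.066,100],[-3.53,0.09,0.3,0,0,0.066,100],[-3.53,0.09,0.3,0,0,0.066,100],[-3.53,0.09,0.3,0,0,0.066,100],[-3.53,0.09,0.3,0,0,0.066,100]]]'
python3 - <<'E'
from h import *
plan([.517,.237,.19],112)
E
```

```text
time: 1.82
ee_pos: [0.306, 0.4696, 0.216]
tcp_rot: [179.9, -0.1, 146.1]
wrist_force: [-0.9, 0.4, -0.9]
opening: 0.0854
time: 2.23
ee_pos: [0.447, 0.3509, 0.199]
tcp_rot: [179.9, -0.2, 126.3]
wrist_force: [-0.0, 0.0, 1.1]
opening: 0.0851
t 2.23 at [0.447  0.3509 0.199 ] [179.9  -0.2 126.3] open 0.0851 F [-0.   0.   1.1]
 rows 4 row [-3.349e+00  3.700e-02  2.200e-01  0.000e+00 -1.000e-03  6.200e-02]
```

```bash
python3 -m pendant '[[[-3.35,0.04,0.22,0,0,0.062,100],[-3.35,0.04,0.22,0,0,0.062,100],[-3.35,0.04,0.22,0,0,0.062,100],[-3.35,0.04,0.22,0,0,0.062,65],[0,0,0,0,0,0,65]]]'
python3 - <<'E'
from h import *
np.set_printoptions(precision=4,suppress=True)
K,P=campose("wrist"); im=bot.camera("wrist"); cv2.imwrite("pics/w1.png",im[:,:,::-1])
for t,h in [("sample_hex",.035),("sample_green",.029),("sample_red",.027),("sample_round",.038),("nest_hex",.008),("nest_green",.008),("nest_red",.008),("nest_round",.008)]:
    m=bot.masks_of("wrist",t); k=bot.mark_of("wrist",t)
    print(t,[(np.round(x["uv"],1),round(x["confidence"],2),onplane(K,P,x["uv"],.011 if t[0]=="s" else .008)[:2]) for x in k[:2]],[(np.round(x["extent"]),round(x["confidence"],2)) for x in m[:2]])
print(bot.get_obs()["ee_pos"],bot.get_obs()["tcp_rot"])
E
```

```text
time: 2.65
ee_pos: [0.5228, 0.2261, 0.1878]
tcp_rot: [-180.0, -0.1, 110.8]
wrist_force: [-0.6, -0.4, 0.5]
opening: 0.0638
sample_hex [] [(array([317., 219., 340., 248.]), 0.87)]
sample_green [] [(array([308., 180., 339., 206.]), 0.95)]
sample_red [(array([318.2, 144. ]), 0.77, array([0.5073, 0.2663]))] [(array([303., 132., 329., 161.]), 0.84)]
sample_round [(array([312.9,  95.8]), 0.95, array([0.4839, 0.3121]))] [(array([300.,  82., 327., 111.]), 0.62)]
nest_hex [(array([328.7, 227.4]), 0.67, array([0.5555, 0.1757]))] [(array([306., 210., 348., 251.]), 0.82)]
nest_green [(array([321.7, 189.4]), 0.73, array([0.5301, 0.2178]))] [(array([301., 170., 343., 212.]), 0.58)]
nest_red [(array([315.4, 145.6]), 0.81, array([0.5051, 0.2632]))] [(array([291., 122., 341., 168.]), 0.81), (array([450.,   0., 514.,  33.]), 0.69)]
nest_round [(array([312.7,  95.5]), 0.83, array([0.4834, 0.3125])), (array([315.6, 144.4]), 0.44, array([0.5048, 0.2646]))] [(array([288.,  72., 332., 123.]), 0.75)]
[0.5209 0.2307 0.1884] [179.9786  -0.1583 111.3039]
```

View pics/w1.png

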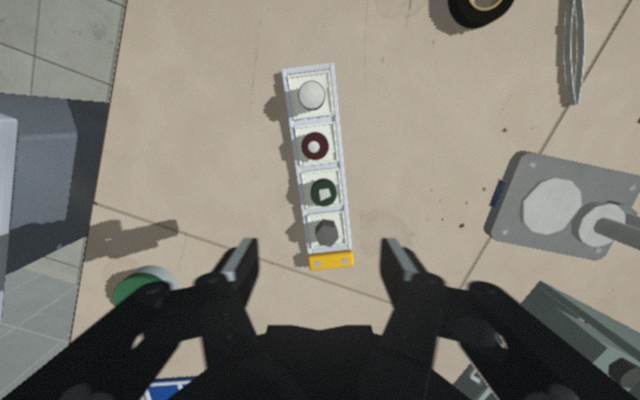

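The wrist view shows round (312,95), red (315,146), green (323,191), hex (327,232) and the yellow block (331,261). This confirms the order, and the strip is turned about 7° from the jaws (jaw yaw ≈118°). Now to above the hex for a closer, settled look.

```bash
python3 - <<'E'
from h import *
plan([.555,.174,.10],117.8,5)
E
```

```text
t 3.5 at [0.5209 0.2307 0.1884] [180.   -0.2 111.3] open 0.0558 F [ 0.9  0.1 -0.2]
 rows 5 row [-1.317e+00  1.630e-01  1.766e+00  0.000e+00 -1.000e-03 -2.300e-02]
```

```bash
python3 -m pendant '[[[-1.32,0.16,1.77,0,0,-0.023,65],[-1.32,0.16,1.77,0,0,-0.023,65],[-1.32,0.16,1.77,0,0,-0.023,65],[-1.32,0.16,1.77,0,0,-0.023,65],[-1.32,0.16,1.77,0,0,-0.023,65]]]'
python3 -m pendant '[[[0,0,0,0,0,0,65],[0,0,0,0,0,0,65],[0,0,0,0,0,0,65]]]'
cat > look.py <<'E'
import sys; from h import *
np.set_printoptions(precision=4,suppress=True)
tag=sys.argv[1]; K,P=campose("wrist"); im=bot.camera("wrist"); cv2.imwrite(f"pics/{tag}.png",im[:,:,::-1])
o=bot.get_obs(); print(o["time"],o["ee_pos"],o["tcp_rot"],o["opening"],o["wrist_force"])
H={"sample_hex":.035,"sample_green":.029,"sample_red":.027,"sample_round":.038}
for t in sys.argv[2:]:
    m=bot.masks_of("wrist",t)[:1]; k=bot.mark_of("wrist",t)[:1]
    if k: print(t,"mark",np.round(k[0]["uv"],1),round(k[0]["confidence"],2),onplane(K,P,k[0]["uv"],.011 if t[0]=="s" else .008)[:2])
    if m:
        e=m[0]["extent"]; print(t,"mask",np.round(e),round(m[0]["confidence"],2),"centre@top",onplane(K,P,[(e[0]+e[2])/2,(e[1]+e[3])/2],H.get(t,.0135))[:2])
E
python3 look.py w2 sample_hex sample_green sample_red nest_hex nest_green nest_red nest_round
```

```text
time: 3.92
ee_pos: [0.5577, 0.175, 0.1018]
tcp_rot: [179.4, -0.1, 118.3]
wrist_force: [0.5, 1.0, -0.7]
opening: 0.0557
time: 4.17
ee_pos: [0.5567, 0.1725, 0.098]
tcp_rot: [179.8, -0.2, 118.2]
wrist_force: [-0.1, 0.8, 0.8]
opening: 0.0552
4.2167 [0.5568 0.1728 0.0985] [179.7363  -0.1735 118.1952] 0.055573069223967396 [0.671  0.0935 0.2483]
sample_hex mark [316.3 198.6] 0.75 [0.5535 0.1756]
sample_hex mask [298. 183. 334. 223.] 0.9 centre@top [0.552  0.1782]
sample_green mark [315.6 141.7] 0.83 [0.5306 0.2175]
sample_green mask [295. 126. 340. 165.] 0.67 centre@top [0.5325 0.2168]
sample_red mark [315.3  70.3] 0.71 [0.5054 0.2643]
sample_red mask [294.  43. 337.  94.] 0.88 centre@top [0.5063 0.2633]
nest_hex mark [311.5 198.6] 0.96 [0.5502 0.1729]
nest_hex mask [289. 177. 343. 227.] 0.56 centre@top [0.5546 0.1734]
nest_green mark [317.2 138.8] 0.71 [0.5307 0.22  ]
nest_green mask [288. 111. 346. 167.] 0.85 centre@top [0.5304 0.22  ]
nest_red mask [282.  36. 350. 101.] 0.84 centre@top [0.5058 0.2653]
nest_round mask [285.   0. 346.  28.] 0.92 centre@top [0.4887 0.2968]
```

View pics/w2.png

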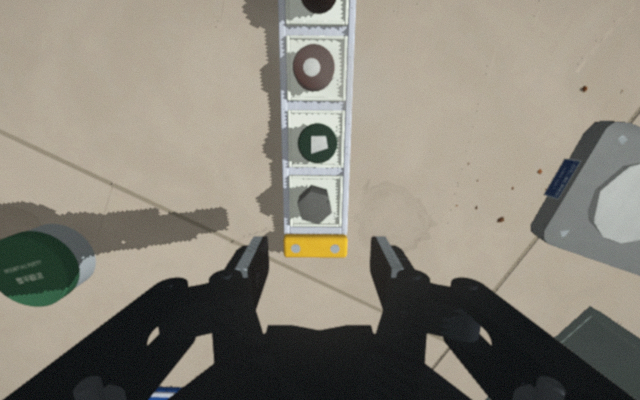

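The strip is now vertical in the picture, so the yaw fits; hex (315,204), green (317,143), red (313,68), yellow block (316,246). Centring on the hex and going down to 50 mm for a check.

```bash
python3 -m pendant '[[[0.3,-0.1,2.4,0,0,0,65],[0.3,-0.1,2.4,0,0,0,65],[0,0,0,0,0,0,65],[0,0,0,0,0,0,65]]]'
python3 look.py w3 sample_hex sample_green nest_hex nest_green
python3 - <<'E'
import cv2
a=cv2.imread("pics/w3.png")[60:340,190:450]; cv2.imwrite("pics/w3c.png",cv2.resize(a,None,fx=2,fy=2))
E
```

```text
time: 5.25
ee_pos: [0.5533, 0.1773, 0.0502]
tcp_rot: [179.6, -0.1, 118.2]
wrist_force: [-0.2, 0.2, 1.7]
opening: 0.0556
5.3 [0.5531 0.1772 0.0501] [179.622   -0.1417 118.2034] 0.05597090030349746 [-0.3021 -0.4262 -0.7923]
sample_hex mark [315.4 224.6] 0.61 [0.5525 0.1753]
sample_hex mask [292. 206. 340. 260.] 0.6 centre@top [0.5511 0.1787]
sample_green mark [319.  156.6] 0.97 [0.5325 0.218 ]
sample_green mask [292. 136. 344. 186.] 0.84 centre@top [0.5317 0.2173]
nest_hex mark [318.3 225.5] 0.9 [0.5552 0.1747]
nest_hex mask [283. 195. 351. 262.] 0.57 centre@top [0.5543 0.1742]
nest_green mask [281. 115. 355. 191.] 0.94 centre@top [0.5306 0.2199]
```

View pics/w3c.png

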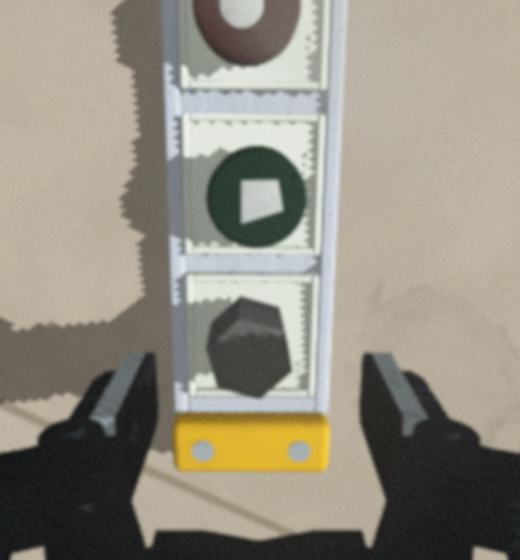

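Hex at about (315,233) full-frame, flats nearly facing the jaws, centred between them within 1 mm. Fitting heights from two wrist views, then going down.

```bash
python3 - <<'E'
from h import *
c=bot.get_calibration("wrist");K=np.array(c["intrinsics"]);C=np.array(c["T_tool_cam"])
def P(p,r):
    T=np.eye(4);T[:3,:3]=R.from_euler('xyz',r,degrees=True).as_matrix();T[:3,3]=p;return T@C
p2=P([.5568,.1728,.0985],[179.74,-.17,118.2]);p3=P([.5531,.1772,.0501],[179.62,-.14,118.2])
for n,a,b in [("green mark",(315.6,141.7),(319,156.6)),("hex mark",(316.3,198.6),(315.4,224.6)),("green mask c (top-ish)",(317.5,145.5),(318,161)),("nest_green rim c",(317,139),(318,153)),("hex mask c",(316,203),(316,233))]:
    print(n,np.round(tri([(K,p2,a),(K,p3,b)]),4))
E
python3 -m pendant '[[[0,0,1.6,0,0,0,65],[0,0,1.3,0,0,0,65],[0,0,0.4,0,0,0,65],[0,0,0,0,0,0,65]]]'
python3 -m pendant '[[[0,0,0,0,0,0,15],[0,0,0,0,0,0,15],[0,0,0,0,0,0,15],[0,0,0,0,0,0,15],[0,0,0,0,0,0,15]]]' 40
python3 -m pendant '[[[0,0,0,0,0,0,15],[0,0,0,0,0,0,15],[0,0,0,0,0,0,15]]]'
```

```text
green mark [0.5308 0.2193 0.0275]
hex mark [0.5534 0.1748 0.0086]
green mask c (top-ish) [0.533  0.216  0.0167]
nest_green rim c [0.5304 0.2205 0.0177]
hex mask c [0.5527 0.1764 0.0279]
time: 6.03
ee_pos: [0.5549, 0.1778, 0.0176]
tcp_rot: [179.4, -0.1, 118.2]
wrist_force: [-0.8, -0.9, 0.3]
opening: 0.0554
time: 6.45
ee_pos: [0.5552, 0.1778, 0.0189]
tcp_rot: [179.3, -0.1, 118.2]
wrist_force: [-0.6, 0.9, -1.0]
opening: 0.024
time: 6.7
ee_pos: [0.5555, 0.1779, 0.0194]
tcp_rot: [179.3, -0.1, 118.2]
wrist_force: [-0.7, -0.5, -1.2]
opening: 0.0241
```

Gripped at 24.1 mm, the width across the flats; measured heights fit the given ones within the noise. Lifting and carrying to the rack's farthest place.

```bash
python3 -m pendant '[[[0,0,-2,0,0,0,15],[0,0,-3.5,0,0,0,15],[0,0,-3.5,0,0,0,15],[0,0,-2,0,0,0,15]]]'
python3 - <<'E'
from h import *
plan([.428,-.163,.12],26)
plan([.428,-.163,.12],26,15)
E
```

```text
time: 7.03
ee_pos: [0.5507, 0.176, 0.1264]
tcp_rot: [180.0, -0.2, 118.2]
wrist_force: [1.2, 0.6, -0.2]
opening: 0.0238
t 7.03 at [0.5507 0.176  0.1264] [180.   -0.2 118.2] open 0.0238 F [ 1.2  0.6 -0.2]
 rows 14 row [-2.861 -0.264  0.04  -0.    -0.     0.115]
t 7.03 at [0.5507 0.176  0.1264] [180.   -0.2 118.2] open 0.0238 F [ 1.2  0.6 -0.2]
 rows 15 row [-2.672 -0.237  0.037 -0.    -0.     0.107]
```

```bash
python3 -m pendant '[[[-2.86,-0.26,0.04,0,0,0.115,15],[-2.86,-0.26,0.04,0,0,0.115,15],[-2.86,-0.26,0.04,0,0,0.115,15],[-2.86,-0.26,0.04,0,0,0.115,15],[-2.86,-0.26,0.04,0,0,0.115,15]]]'
python3 -m pendant '[[[-2.86,-0.26,0.04,0,0,0.115,15],[-2.86,-0.26,0.04,0,0,0.115,15],[-2.86,-0.26,0.04,0,0,0.115,15],[-2.86,-0.26,0.04,0,0,0.115,15],[-2.86,-0.26,0.04,0,0,0.115,15]]]'
python3 - <<'E'
from h import *
plan([.428,-.163,.12],26)
E
```

```text
time: 7.45
ee_pos: [0.5786, 0.0376, 0.1318]
tcp_rot: [179.4, -0.5, 84.6]
wrist_force: [0.8, -0.1, -0.3]
opening: 0.0237
time: 7.87
ee_pos: [0.5194, -0.0983, 0.1274]
tcp_rot: [179.8, -0.7, 49.9]
wrist_force: [-0.0, 0.0, -0.6]
opening: 0.0237
t 7.87 at [ 0.5194 -0.0983  0.1274] [179.8  -0.7  49.9] open 0.0237 F [-0.   0.  -0.6]
 rows 4 row [-2.806 -0.277  0.161  0.    -0.003  0.104]
```

```bash
python3 -m pendant '[[[-2.81,-0.28,0.16,0,-0.003,0.104,15],[-2.81,-0.28,0.16,0,-0.003,0.104,15],[-2.81,-0.28,0.16,0,-0.003,0.104,15],[-2.6,-0.28,0.16,0,-0.003,0.1,15],[0,0,0,0,0,0,15]]]'
python3 -m pendant '[[[0,0,0,0,0,0,15],[0,0,0,0,0,0,15]]]'
python3 - <<'E'
from h import *
np.set_printoptions(precision=4,suppress=True)
K,P=campose("wrist"); im=bot.camera("wrist"); cv2.imwrite("pics/w4.png",im[:,:,::-1])
hsv=cv2.cvtColor(im,cv2.COLOR_RGB2HSV)
b=blobs(cv2.inRange(hsv,(105,120,50),(125,255,255))>0,60)
for c,a in b: print(c.round(1),a,onplane(K,P,c,.008)[:2])
y=blobs(cv2.inRange(hsv,(12,150,90),(28,255,255))>0,60)
for c,a in y: print("yel",c.round(1),a,onplane(K,P,c,.02)[:2])
plan([.428,-.163,.12],26)
E
```

```text
time: 8.28
ee_pos: [0.4222, -0.1672, 0.1194]
tcp_rot: [179.9, -0.0, 24.4]
wrist_force: [1.1, -0.4, -0.5]
opening: 0.024
time: 8.45
ee_pos: [0.4216, -0.168, 0.1199]
tcp_rot: [179.8, -0.1, 24.3]
wrist_force: [0.7, 0.3, -1.2]
opening: 0.0239
[309.5  15.3] 1782 [ 0.5562 -0.0999]
[308.8  72. ] 2611 [ 0.5177 -0.1162]
[313.3 134.3] 2578 [ 0.4726 -0.1403]
[315.1 191.3] 2156 [ 0.4254 -0.1631]
t 8.5 at [ 0.4219 -0.1678  0.1199] [179.8  -0.1  24.3] open 0.0239 F [0.6 0.5 0. ]
 rows 1 row [ 0.754 -0.187 -0.013  0.003 -0.001 -0.029]
```

View pics/w4.png

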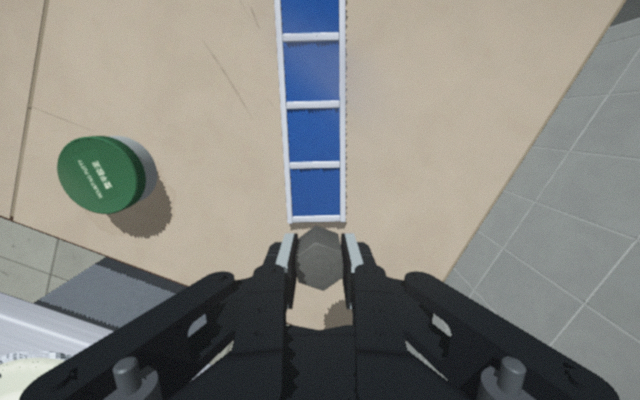

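The wrist view shows the far rack place at (315,192), aligned, within 1 mm of the top-camera fit; the held hex is upright between the pads. Descending.

```bash
python3 -m pendant '[[[0.6,-0.27,2.5,0,0,-0.026,15],[0,0,3,0,0,0,15],[0,0,2.5,0,0,0,15],[0,0,0,0,0,0,15],[0,0,0,0,0,0,15]]]'
python3 - <<'E'
from h import *
plan([.426,-.163,.019],25.8)
E
```

```text
time: 8.92
ee_pos: [0.4315, -0.1613, 0.0394]
tcp_rot: [179.6, -0.3, 26.4]
wrist_force: [-0.9, 0.3, 0.6]
opening: 0.0241
t 8.92 at [ 0.4315 -0.1613  0.0394] [179.6  -0.3  26.4] open 0.0241 F [-0.9  0.3  0.6]
 rows 1 row [-0.58  -0.105  2.035  0.006 -0.005  0.011]
```

```bash
python3 -m pendant '[[[-0.4,-0.1,1.2,0.006,-0.005,0.01,15],[-0.2,0,0.8,0,0,0,15],[0,0,0.1,0,0,0,15]]]'
python3 - <<'E'
from h import *
plan([.426,-.163,.0165],25.8)
E
```

```text
time: 9.17
ee_pos: [0.4276, -0.1631, 0.0198]
tcp_rot: [179.9, -0.1, 26.0]
wrist_force: [-0.7, 0.3, -1.6]
opening: 0.0242
t 9.17 at [ 0.4276 -0.1631  0.0198] [ 1.799e+02 -1.000e-01  2.600e+01] open 0.0242 F [-0.7  0.3 -1.6]
 rows 1 row [-0.138 -0.073  0.327  0.002 -0.002  0.003]
```

```bash
python3 -m pendant '[[[-0.1,-0.05,0.25,0,0,0,15],[0,0,0.1,0,0,0,15],[0,0,0,0,0,0,15]]]'
python3 -m pendant '[[[0,0,0.1,0,0,0,15],[0,0,0.1,0,0,0,15]]]'
```

```text
time: 9.42
ee_pos: [0.427, -0.1635, 0.0171]
tcp_rot: [179.8, -0.2, 25.9]
wrist_force: [0.4, 0.1, -0.1]
opening: 0.024
time: 9.58
ee_pos: [0.4275, -0.1638, 0.016]
tcp_rot: [179.8, -0.2, 25.9]
wrist_force: [0.0, -0.4, -0.1]
opening: 0.0237
```

```bash
python3 -m pendant '[[[0,0,0.08,0,0,0,15],[0,0,0.05,0,0,0,15]]]'; python3 -m pendant '[[[0,0,0.08,0,0,0,15],[0,0,0.05,0,0,0,15]]]'
```

```text
time: 9.75
ee_pos: [0.4278, -0.164, 0.015]
tcp_rot: [179.7, -0.3, 25.9]
wrist_force: [0.2, 0.7, 0.2]
opening: 0.0241
time: 9.92
ee_pos: [0.428, -0.1639, 0.0149]
tcp_rot: [179.7, -0.3, 25.9]
wrist_force: [-2.3, 0.3, 4.4]
opening: 0.0238
```

Contact at 4.4 N: the hex is on the floor. Release, lift and return for green.

```bash
python3 -m pendant '[[[0,0,-0.02,0,0,0,65],[0,0,0,0,0,0,65],[0,0,0,0,0,0,65],[0,0,-1.5,0,0,0,65],[0,0,-3.5,0,0,0,65]]]'; python3 -m pendant '[[[0,0,-3.5,0,0,0,65]]]'
python3 - <<'E'
from h import *
plan([.532,.2175,.09],117.8)
E
```

```text
time: 10.33
ee_pos: [0.4245, -0.1626, 0.0603]
tcp_rot: [-179.9, 0.1, 25.9]
wrist_force: [-0.7, -0.9, -1.1]
opening: 0.0556
time: 10.42
ee_pos: [0.4236, -0.1623, 0.0953]
tcp_rot: [-179.8, 0.2, 25.9]
wrist_force: [-0.1, 0.1, -0.2]
opening: 0.0554
t 10.42 at [ 0.4236 -0.1623  0.0953] [-179.8    0.2   25.9] open 0.0554 F [-0.1  0.1 -0.2]
 rows 14 row [ 3.132 -0.3    0.035 -0.    -0.    -0.115]
```

```bash
python3 -m pendant '[[[3.13,-0.3,0.03,0,0,-0.115,65],[3.13,-0.3,0.03,0,0,-0.115,65],[3.13,-0.3,0.03,0,0,-0.115,65],[3.13,-0.3,0.03,0,0,-0.115,65],[3.13,-0.3,0.03,0,0,-0.115,65]]]'
python3 -m pendant '[[[3.13,-0.3,0.03,0,0,-0.115,65],[3.13,-0.3,0.03,0,0,-0.115,65],[3.13,-0.3,0.03,0,0,-0.115,65],[3.13,-0.3,0.03,0,0,-0.115,65],[3.13,-0.3,0.03,0,0,-0.115,65]]]'
python3 - <<'E'
from h import *
plan([.532,.2175,.09],117.8)
E
```

```text
time: 10.83
ee_pos: [0.5398, -0.0545, 0.1038]
tcp_rot: [179.4, -0.1, 59.6]
wrist_force: [0.1, -1.3, 0.0]
opening: 0.0554
time: 11.25
ee_pos: [0.5743, 0.1045, 0.1005]
tcp_rot: [179.4, 0.3, 94.1]
wrist_force: [0.0, -0.1, -0.2]
opening: 0.0553
t 11.25 at [0.5743 0.1045 0.1005] [179.4   0.3  94.1] open 0.0553 F [ 0.  -0.1 -0.2]
 rows 4 row [ 3.01e+00 -3.99e-01  2.50e-01  2.00e-03  2.00e-03 -1.03e-01]
```

```bash
python3 -m pendant '[[[3.0,-0.4,0.25,0.002,0.002,-0.103,65],[3.0,-0.4,0.25,0.002,0.002,-0.103,65],[3.0,-0.4,0.25,0.002,0.002,-0.103,65],[2.8,-0.4,0.25,0.002,0.002,-0.1,65],[0,0,0,0,0,0,65]]]'
python3 -m pendant '[[[0,0,0,0,0,0,65],[0,0,0,0,0,0,65]]]'
python3 look.py w5 sample_green sample_red sample_round nest_green
python3 - <<'E'
from h import *
plan([.532,.2175,.045],117.8)
E
```

```text
time: 11.67
ee_pos: [0.5298, 0.2255, 0.0878]
tcp_rot: [180.0, -0.2, 119.4]
wrist_force: [-0.5, 0.0, -0.0]
opening: 0.0556
time: 11.83
ee_pos: [0.5291, 0.2268, 0.0874]
tcp_rot: [-180.0, -0.2, 119.6]
wrist_force: [-0.5, 0.2, -0.3]
opening: 0.0555
11.8833 [0.5293 0.2264 0.0874] [-179.9817   -0.1581  119.5077] 0.05542741174668218 [ 0.1829 -0.1682  0.8232]
sample_green mark [315.4 216.4] 0.87 [0.531  0.2184]
sample_green mask [294. 200. 336. 242.] 0.64 centre@top [0.5297 0.2205]
sample_red mark [318.2 152.5] 0.77 [0.5071 0.2654]
sample_red mask [294. 134. 334. 178.] 0.82 centre@top [0.5051 0.263 ]
sample_round mark [319.4  77.9] 0.59 [0.4814 0.3127]
sample_round mask [299.  53. 342. 100.] 0.85 centre@top [0.4837 0.3104]
nest_green mark [316.  211.2] 0.86 [0.5297 0.2218]
nest_green mask [288. 188. 343. 240.] 0.88 centre@top [0.5299 0.2214]
t 12.28 at [0.5294 0.2261 0.0876] [-180.    -0.2  119.5] open 0.0556 F [ 0.6 -0.1 -0. ]
 rows 2 row [-4.440e-01 -9.700e-02  2.127e+00 -0.000e+00 -1.000e-03  1.500e-02]
```

View pics/w5.png

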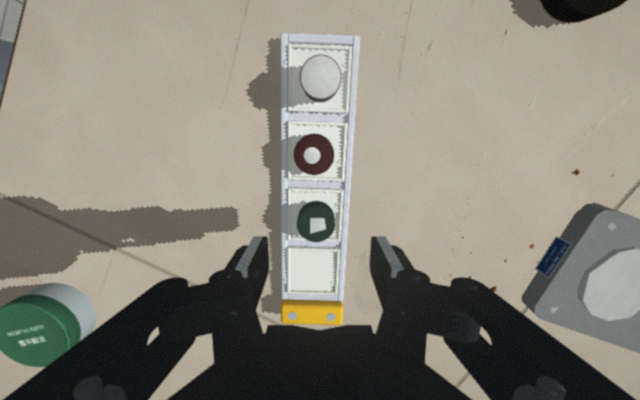

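Green at (316,221), with its nest rim clear of the tips. Empty hex nest at (313,270). Descending to green.

```bash
python3 -m pendant '[[[-0.4,-0.1,2.2,0,0,0.026,65],[-0.3,-0.1,2.2,0,0,0,65],[0,0,1.2,0,0,0,65],[0,0,0,0,0,0,65],[0,0,0,0,0,0,65]]]'
python3 - <<'E'
from h import *
plan([.531,.219,.0165],118)
E
```

```text
time: 12.7
ee_pos: [0.5323, 0.2186, 0.0313]
tcp_rot: [179.8, -0.1, 117.8]
wrist_force: [0.2, 0.4, 0.4]
opening: 0.0558
t 12.7 at [0.5323 0.2186 0.0313] [ 1.798e+02 -1.000e-01  1.178e+02] open 0.0558 F [0.2 0.4 0.4]
 rows 1 row [ 0.091 -0.106  1.481  0.003 -0.003 -0.003]
```

```bash
python3 -m pendant '[[[0.1,-0.1,1.0,0,0,0,65],[0,0,0.45,0,0,0,65],[0,0,0.05,0,0,0,25],[0,0,0.03,0,0,0,25],[0,0,0.03,0,0,0,25]]]'
python3 -m pendant '[[[0,0,0,0,0,0,25],[0,0,0,0,0,0,25],[0,0,0,0,0,0,25]]]'
```

```text
time: 13.12
ee_pos: [0.5322, 0.2202, 0.0174]
tcp_rot: [179.6, -0.1, 117.9]
wrist_force: [-0.7, 0.3, 0.2]
opening: 0.0278
time: 13.37
ee_pos: [0.5326, 0.2205, 0.0183]
tcp_rot: [179.6, -0.1, 117.9]
wrist_force: [0.7, -1.2, -0.1]
opening: 0.028
```

Opening is 28 mm on a 30 mm disc, which suggests a moulded taper or a high grip. Lifting a little and looking.

```bash
python3 -m pendant '[[[0,0,-1,0,0,0,25],[0,0,-1.5,0,0,0,25],[0,0,-2,0,0,0,25],[0,0,0,0,0,0,25]]]'
python3 look.py w6 sample_green
python3 - <<'E'
import cv2
a=cv2.imread("pics/w6.png")[100:340,190:450]; cv2.imwrite("pics/w6c.png",cv2.resize(a,None,fx=2,fy=2))
E
```

```text
time: 13.7
ee_pos: [0.5317, 0.2199, 0.066]
tcp_rot: [179.7, -0.1, 117.9]
wrist_force: [0.8, -1.3, 1.2]
opening: 0.0281
13.75 [0.5312 0.2198 0.0642] [179.7489  -0.1473 117.8969] 0.02799029667091767 [ 0.7266  0.331  -0.379 ]
sample_green mark [316.3 245.7] 0.73 [0.5422 0.1976]
sample_green mask [291. 222. 347. 281.] 0.66 centre@top [0.542  0.2018]
```

View pics/w6c.png

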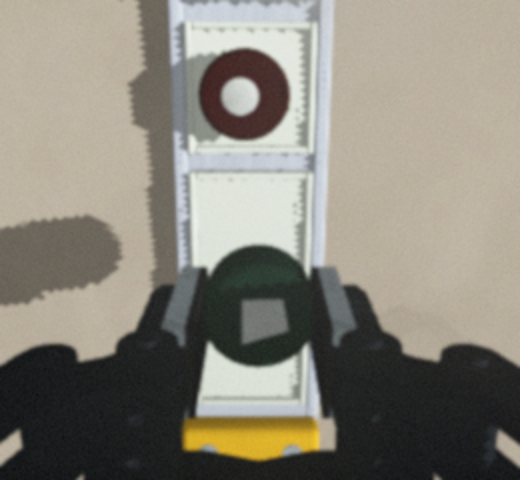

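Green is held level (318,251), so the grip is good. Carrying it to rack place -26.

```bash
python3 - <<'E'
from h import *
plan([.475,-.1405,.09],25.8)
E
```

```text
t 13.85 at [0.5301 0.2193 0.0616] [179.9  -0.2 117.9] open 0.0277 F [-0.  -0.4 -0.8]
 rows 14 row [-2.884  0.311 -0.208 -0.    -0.     0.115]
```

```bash
python3 -m pendant '[[[-2.88,0.31,-0.5,0,0,0.115,25],[-2.88,0.31,-0.4,0,0,0.115,25],[-2.88,0.31,-0.3,0,0,0.115,25],[-2.88,0.31,-0.2,0,0,0.115,25],[-2.88,0.31,-0.2,0,0,0.115,25]]]'
python3 -m pendant '[[[-2.88,0.31,-0.2,0,0,0.115,25],[-2.88,0.31,-0.2,0,0,0.115,25],[-2.88,0.31,-0.2,0,0,0.115,25],[-2.88,0.31,-0.1,0,0,0.115,25],[-2.88,0.31,0,0,0,0.115,25]]]'
python3 - <<'E'
from h import *
plan([.473,-.1405,.085],25.8)
E
```

```text
time: 14.27
ee_pos: [0.5792, 0.0857, 0.0725]
tcp_rot: [-179.6, -0.1, 84.3]
wrist_force: [1.2, -0.2, -1.0]
opening: 0.028
time: 14.68
ee_pos: [0.5446, -0.0604, 0.0741]
tcp_rot: [-179.3, 0.4, 49.6]
wrist_force: [-0.2, -1.3, 0.0]
opening: 0.0283
t 14.68 at [ 0.5446 -0.0604  0.0741] [-179.3    0.4   49.6] open 0.0283 F [-0.2 -1.3  0. ]
 rows 4 row [-2.681e+00  3.530e-01 -2.620e-01 -3.000e-03  2.000e-03  1.040e-01]
```

```bash
python3 -m pendant '[[[-2.68,0.35,-0.2,-0.003,0.002,0.104,25],[-2.68,0.35,-0.2,-0.003,0.002,0.104,25],[-2.68,0.35,-0.2,-0.003,0.002,0.104,25],[-2.4,0.3,0,-0.003,0.002,0.1,25],[0,0,0,0,0,0,25]]]'
python3 -m pendant '[[[0,0,0,0,0,0,25],[0,0,0,0,0,0,25]]]'
python3 - <<'E'
from h import *
np.set_printoptions(precision=4,suppress=True)
K,P=campose("wrist"); im=bot.camera("wrist"); cv2.imwrite("pics/w7.png",im[:,:,::-1])
hsv=cv2.cvtColor(im,cv2.COLOR_RGB2HSV)
for c,a in blobs(cv2.inRange(hsv,(105,120,50),(125,255,255))>0,100): print(c.round(1),a,onplane(K,P,c,.008)[:2])
m=bot.masks_of("wrist","sample_green")[:1]
if m: print(m[0]["extent"],m[0]["confidence"])
plan([.473,-.1405,.03],25.8)
E
```

```text
time: 15.1
ee_pos: [0.4664, -0.1448, 0.0754]
tcp_rot: [-179.9, 0.5, 24.1]
wrist_force: [-0.1, -0.4, -0.7]
opening: 0.0279
time: 15.27
ee_pos: [0.4653, -0.1454, 0.0744]
tcp_rot: [-179.8, 0.5, 24.0]
wrist_force: [0.6, -0.2, 0.3]
opening: 0.028
[311.5  52.8] 4721 [ 0.5666 -0.0951]
[313.9 132.5] 3912 [ 0.5192 -0.1177]
[316.5 199.8] 3011 [ 0.4733 -0.14  ]
[298.2 279.9] 151 [ 0.402  -0.1545]
[289.3, 225.1, 345.7, 284.2] 0.88
t 15.37 at [ 0.4659 -0.145   0.0744] [-179.8    0.5   24.1] open 0.0284 F [-0.9 -0.1 -1.1]
 rows 2 row [ 0.432 -0.05   2.219 -0.001  0.004 -0.015]
```

Place centres agree within 0.5 mm with the earlier fit. Descending.

```bash
python3 -m pendant '[[[0.43,-0.05,2.2,0,0.004,-0.015,25],[0.43,-0.05,2.2,0,0.004,-0.015,25],[0,0,0,0,0,0,25],[0,0,0,0,0,0,25]]]'
python3 - <<'E'
from h import *
plan([.473,-.1405,.017],25.8)
E
```

```text
time: 15.7
ee_pos: [0.476, -0.1382, 0.0297]
tcp_rot: [-179.9, -0.1, 26.3]
wrist_force: [0.4, 0.7, 0.1]
opening: 0.0278
t 15.7 at [ 0.476  -0.1382  0.0297] [-1.799e+02 -1.000e-01  2.630e+01] open 0.0278 F [0.4 0.7 0.1]
 rows 1 row [-3.720e-01  7.300e-02  1.266e+00 -2.000e-03 -1.000e-03  9.000e-03]
```

```bash
python3 -m pendant '[[[-0.35,0.07,0.9,0,0,0,25],[-0.1,0,0.35,0,0,0,25],[0,0,0.05,0,0,0,25]]]'
python3 -m pendant '[[[0,0,0.08,0,0,0,25],[0,0,0.06,0,0,0,25]]]'
python3 -m pendant '[[[0,0,0.06,0,0,0,25]]]'
```

```text
time: 15.95
ee_pos: [0.4731, -0.1404, 0.0173]
tcp_rot: [-179.9, -0.1, 26.4]
wrist_force: [-0.4, -0.5, -1.3]
opening: 0.0279
time: 16.12
ee_pos: [0.4733, -0.1407, 0.0167]
tcp_rot: [-180.0, -0.1, 26.4]
wrist_force: [-0.0, -0.7, 0.3]
opening: 0.0277
time: 16.2
ee_pos: [0.4735, -0.1408, 0.0165]
tcp_rot: [-180.0, -0.1, 26.4]
wrist_force: [-0.1, 0.1, 0.0]
opening: 0.028
```

```bash
python3 -m pendant '[[[0,0,0.08,0,0,0,25],[0,0,0.06,0,0,0,25]]]'
python3 -m pendant '[[[0,0,0.08,0,0,0,25]]]'
python3 -m pendant '[[[0,0,0.08,0,0,0,25]]]'
```

```text
time: 16.37
ee_pos: [0.4739, -0.1411, 0.0157]
tcp_rot: [180.0, -0.2, 26.4]
wrist_force: [0.7, -1.0, 0.6]
opening: 0.0281
time: 16.45
ee_pos: [0.4741, -0.1411, 0.0151]
tcp_rot: [180.0, -0.2, 26.4]
wrist_force: [0.4, -0.6, -0.3]
opening: 0.0276
time: 16.53
ee_pos: [0.4742, -0.1412, 0.0143]
tcp_rot: [179.9, -0.2, 26.4]
wrist_force: [-1.0, 0.7, 7.6]
opening: 0.0276
```

Contact. Release, lift and return for red.

```bash
python3 -m pendant '[[[0,0,-0.03,0,0,0,65],[0,0,0,0,0,0,65],[0,0,0,0,0,0,65],[0,0,-1.5,0,0,0,65],[0,0,-3.5,0,0,0,65]]]'; python3 -m pendant '[[[0,0,-3,0,0,0,65]]]'
python3 - <<'E'
from h import *
plan([.506,.264,.08],117.8)
E
```

```text
time: 16.95
ee_pos: [0.4703, -0.1401, 0.0592]
tcp_rot: [-179.6, 0.2, 26.4]
wrist_force: [-0.3, 0.1, 0.3]
opening: 0.0553
time: 17.03
ee_pos: [0.4699, -0.14, 0.0901]
tcp_rot: [-179.6, 0.3, 26.4]
wrist_force: [0.7, -0.1, 0.4]
opening: 0.0556
t 17.03 at [ 0.4699 -0.14    0.0901] [-179.6    0.3   26.4] open 0.0556 F [ 0.7 -0.1  0.4]
 rows 14 row [ 3.101e+00 -8.940e-01  7.100e-02 -1.000e-03 -0.000e+00 -1.140e-01]
```

```bash
python3 -m pendant '[[[3.1,-0.89,-0.1,0,0,-0.114,65],[3.1,-0.89,0,0,0,-0.114,65],[3.1,-0.89,0,0,0,-0.114,65],[3.1,-0.89,0,0,0,-0.114,65],[3.1,-0.89,0,0,0,-0.114,65]]]'
python3 -m pendant '[[[3.1,-0.89,0,0,0,-0.114,65],[3.1,-0.89,0,0,0,-0.114,65],[3.1,-0.89,0,0,0,-0.114,65],[3.1,-0.89,0,0,0,-0.114,65],[3.1,-0.89,0,0,0,-0.114,65]]]'
python3 - <<'E'
from h import *
plan([.506,.264,.08],117.8)
E
```

```text
time: 17.45
ee_pos: [0.5654, -0.0098, 0.1007]
tcp_rot: [179.8, -0.2, 59.7]
wrist_force: [0.6, -0.2, 0.4]
opening: 0.0559
time: 17.87
ee_pos: [0.57, 0.157, 0.0999]
tcp_rot: [179.6, 0.0, 93.9]
wrist_force: [0.7, -0.1, -0.4]
opening: 0.0551
t 17.87 at [0.57   0.157  0.0999] [179.6   0.   93.9] open 0.0551 F [ 0.7 -0.1 -0.4]
 rows 4 row [ 2.986e+00 -9.720e-01  4.920e-01  2.000e-03  0.000e+00 -1.040e-01]
```

```bash
python3 -m pendant '[[[3.0,-0.97,0.5,0.002,0,-0.104,65],[3.0,-0.97,0.5,0.002,0,-0.104,65],[3.0,-0.97,0.5,0.002,0,-0.104,65],[2.2,-0.7,0.3,0,0,-0.08,65],[0,0,0,0,0,0,65]]]'
python3 -m pendant '[[[0,0,0,0,0,0,65],[0,0,0,0,0,0,65]]]'
python3 look.py w8 sample_red sample_round
python3 - <<'E'
from h import *
plan([.506,.264,.03],117.8)
E
```

```text
time: 18.28
ee_pos: [0.5068, 0.2679, 0.0803]
tcp_rot: [180.0, 0.0, 118.3]
wrist_force: [0.0, -0.5, -0.5]
opening: 0.0554
time: 18.45
ee_pos: [0.5061, 0.2688, 0.0802]
tcp_rot: [-180.0, 0.0, 118.3]
wrist_force: [-0.4, -0.2, -0.2]
opening: 0.0556
18.5 [0.5064 0.2685 0.0803] [179.9988   0.0285 118.2751] 0.055463690601312 [ 0.9052 -0.2214 -0.2587]
sample_red mark [315.4 209.5] 0.74 [0.5042 0.2676]
sample_red mask [294. 196. 334. 241.] 0.79 centre@top [0.5044 0.2656]
sample_round mark [319.9 145.7] 0.56 [0.4835 0.3135]
sample_round mask [296. 131. 340. 171.] 0.69 centre@top [0.4829 0.312 ]
t 18.7 at [0.5068 0.268  0.0803] [180.    0.  118.2] open 0.0555 F [ 0.5  0.  -0.2]
 rows 2 row [-0.158 -0.128  2.516  0.     0.     0.004]
```

View pics/w8.png

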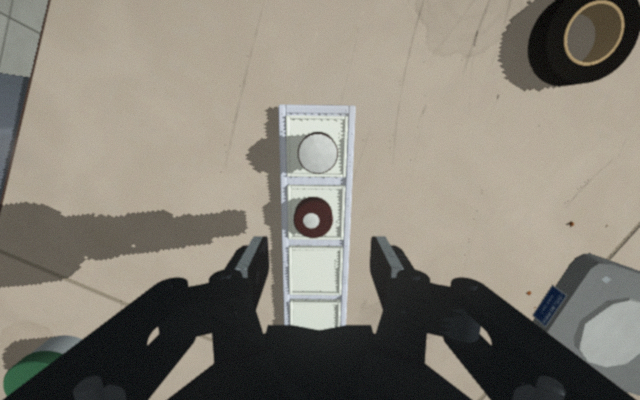

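Red at (313,217), round at (318,152). Descending on red.

```bash
python3 -m pendant '[[[-0.1,-0.14,2.4,0,0,0,65],[0,-0.14,2.4,0,0,0,65],[0,0,0,0,0,0,65],[0,0,0,0,0,0,65]]]'
python3 - <<'E'
from h import *
plan([.5047,.2655,.0155],118)
E
```

```text
time: 19.03
ee_pos: [0.5075, 0.2639, 0.0332]
tcp_rot: [179.8, 0.0, 117.9]
wrist_force: [0.7, 0.6, 0.4]
opening: 0.0557
t 19.03 at [0.5075 0.2639 0.0332] [179.8   0.  117.9] open 0.0557 F [0.7 0.6 0.4]
 rows 1 row [ 2.750e-01 -1.840e-01  1.764e+00  4.000e-03  1.000e-03 -2.000e-03]
```

```bash
python3 -m pendant '[[[0.2,-0.18,1.1,0.002,0,0,65],[0.1,0,0.6,0,0,0,65],[0,0,0.1,0,0,0,25],[0,0,0.04,0,0,0,25],[0,0,0.03,0,0,0,25]]]'
python3 -m pendant '[[[0,0,0.03,0,0,0,25],[0,0,0.03,0,0,0,25],[0,0,0,0,0,0,25]]]'
```

```text
time: 19.45
ee_pos: [0.5063, 0.266, 0.0165]
tcp_rot: [179.7, 0.0, 117.8]
wrist_force: [-0.3, 1.2, -0.6]
opening: 0.0279
time: 19.7
ee_pos: [0.5068, 0.2665, 0.0169]
tcp_rot: [179.6, 0.0, 117.8]
wrist_force: [-0.4, 0.0, -0.5]
opening: 0.0279
```

Gripped as green was. Lift and carry to rack +26 at (0.519, -0.1177).

```bash
python3 -m pendant '[[[0,0,-1,0,0,0,25],[0,0,-2,0,0,0,25],[0,0,-3,0,0,0,25]]]'
python3 - <<'E'
from h import *
plan([.519,-.1177,.085],25.8)
E
```

```text
time: 19.95
ee_pos: [0.5033, 0.2647, 0.0734]
tcp_rot: [-179.8, 0.0, 117.8]
wrist_force: [0.6, -0.0, 0.6]
opening: 0.0278
t 19.95 at [0.5033 0.2647 0.0734] [-179.8    0.   117.8] open 0.0278 F [ 0.6 -0.   0.6]
 rows 14 row [-2.913  0.904 -0.082 -0.     0.     0.115]
```

```bash
python3 -m pendant '[[[-2.91,0.9,-0.2,0,0,0.115,25],[-2.91,0.9,-0.2,0,0,0.115,25],[-2.91,0.9,-0.2,0,0,0.115,25],[-2.91,0.9,-0.1,0,0,0.115,25],[-2.91,0.9,-0.1,0,0,0.115,25]]]'
python3 -m pendant '[[[-2.91,0.9,-0.1,0,0,0.115,25],[-2.91,0.9,-0.1,0,0,0.115,25],[-2.91,0.9,-0.1,0,0,0.115,25],[-2.91,0.9,-0.1,0,0,0.115,25],[-2.91,0.9,0,0,0,0.115,25]]]'
python3 - <<'E'
from h import *
plan([.519,-.1177,.075],25.8)
E
```

```text
time: 20.37
ee_pos: [0.5868, 0.1394, 0.0947]
tcp_rot: [179.4, -0.3, 84.3]
wrist_force: [0.6, -0.3, -0.0]
opening: 0.028
time: 20.78
ee_pos: [0.5836, -0.0179, 0.1027]
tcp_rot: [179.5, -0.8, 49.6]
wrist_force: [0.3, -0.1, -0.1]
opening: 0.0278
t 20.78 at [ 0.5836 -0.0179  0.1027] [179.5  -0.8  49.6] open 0.0278 F [ 0.3 -0.1 -0.1]
 rows 4 row [-2.878e+00  8.420e-01  6.720e-01  1.000e-03 -4.000e-03  1.040e-01]
```

```bash
python3 -m pendant '[[[-2.88,0.84,0.67,0,-0.004,0.104,25],[-2.88,0.84,0.67,0,-0.004,0.104,25],[-2.88,0.84,0.67,0,-0.004,0.104,25],[-2.1,0.6,0.4,0,-0.002,0.075,25],[0,0,0,0,0,0,25]]]'
python3 -m pendant '[[[0,0,0,0,0,0,25],[0,0,0,0,0,0,25]]]'
python3 - <<'E'
from h import *
np.set_printoptions(precision=4,suppress=True)
K,P=campose("wrist"); im=bot.camera("wrist"); cv2.imwrite("pics/w9.png",im[:,:,::-1])
hsv=cv2.cvtColor(im,cv2.COLOR_RGB2HSV)
for c,a in blobs(cv2.inRange(hsv,(105,120,50),(125,255,255))>0,100): print(c.round(1),a,onplane(K,P,c,.008)[:2])
m=bot.masks_of("wrist","sample_red")[:1]
if m: print(m[0]["extent"],m[0]["confidence"])
plan([.519,-.1177,.03],25.8)
E
```

```text
time: 21.2
ee_pos: [0.5204, -0.1205, 0.0819]
tcp_rot: [179.5, -0.3, 25.6]
wrist_force: [-1.0, 0.1, 0.3]
opening: 0.0278
time: 21.37
ee_pos: [0.5203, -0.1214, 0.0835]
tcp_rot: [179.4, -0.4, 25.5]
wrist_force: [0.2, -0.3, 0.5]
opening: 0.0278
[311.7 144.5] 3362 [ 0.5655 -0.095 ]
[312.1 204.7] 2405 [ 0.5218 -0.1159]
[296.  281.7] 168 [ 0.4514 -0.1331]
[334.6 282.7] 116 [ 0.4649 -0.1645]
[312.7 308.6] 887 [ 0.4326 -0.1582]
[297.6, 220.2, 348.2, 282.7] 0.94
t 21.47 at [ 0.5208 -0.1209  0.0835] [179.4  -0.4  25.6] open 0.0278 F [ 0.3 -0.9  0.4]
 rows 2 row [-0.024 -0.202  2.673  0.005 -0.003 -0.002]
```

View pics/w9.png

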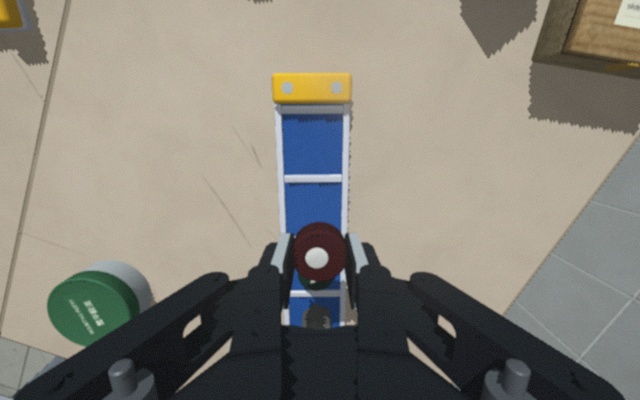

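Red is held level at (319,252). Both remaining places are visible, and the hex stands in the farthest place (316,318). Descending.

```bash
python3 -m pendant '[[[-0.1,-0.2,2.6,0.005,-0.003,0,25],[-0.1,-0.15,2.4,0,0,0,25],[0,0,0,0,0,0,25],[0,0,0,0,0,0,25]]]'
python3 - <<'E'
from h import *
plan([.519,-.1177,.017],25.8)
E
```

```text
time: 21.8
ee_pos: [0.5214, -0.1162, 0.0348]
tcp_rot: [179.6, -0.4, 26.0]
wrist_force: [0.5, -1.0, 0.2]
opening: 0.0282
t 21.8 at [ 0.5214 -0.1162  0.0348] [179.6  -0.4  26. ] open 0.0282 F [ 0.5 -1.   0.2]
 rows 1 row [-0.295  0.015  1.781  0.008 -0.007  0.003]
```

```bash
python3 -m pendant '[[[-0.25,0,1.1,0.007,-0.006,0.003,25],[-0.1,0,0.6,0,0,0,25],[0,0,0.1,0,0,0,25]]]'
python3 -m pendant '[[[0,0,0.1,0,0,0,25],[0,0,0.06,0,0,0,25]]]'
python3 -m pendant '[[[0,0,0.07,0,0,0,25]]]'
```

```text
time: 22.05
ee_pos: [0.5202, -0.1171, 0.0183]
tcp_rot: [179.9, -0.2, 26.0]
wrist_force: [0.2, 0.2, -1.4]
opening: 0.0277
time: 22.22
ee_pos: [0.5206, -0.1172, 0.017]
tcp_rot: [179.9, -0.2, 26.0]
wrist_force: [-0.4, -0.0, -0.3]
opening: 0.028
time: 22.3
ee_pos: [0.5208, -0.1173, 0.0167]
tcp_rot: [179.9, -0.2, 26.0]
wrist_force: [0.2, -0.6, -0.2]
opening: 0.0281
```

```bash
python3 -m pendant '[[[-0.05,0,0.1,0,0,0,25],[-0.05,0,0.1,0,0,0,25]]]'
python3 -m pendant '[[[0,0,0.08,0,0,0,25]]]'
python3 -m pendant '[[[0,0,0.08,0,0,0,25]]]'
python3 -m pendant '[[[0,0,0.06,0,0,0,25]]]'
```

```text
time: 22.47
ee_pos: [0.5204, -0.1179, 0.0153]
tcp_rot: [179.8, -0.3, 26.0]
wrist_force: [-1.0, -0.9, 0.5]
opening: 0.028
time: 22.55
ee_pos: [0.5204, -0.118, 0.0146]
tcp_rot: [179.8, -0.3, 26.0]
wrist_force: [-0.0, 0.1, 0.6]
opening: 0.028
time: 22.63
ee_pos: [0.5204, -0.118, 0.0139]
tcp_rot: [179.8, -0.3, 26.0]
wrist_force: [-0.0, -0.5, -0.6]
opening: 0.0281
time: 22.72
ee_pos: [0.5205, -0.118, 0.0134]
tcp_rot: [179.8, -0.3, 26.0]
wrist_force: [-2.5, 0.7, 7.0]
opening: 0.0279
```

Contact at the expected height. Release, lift, and fetch round.

```bash
python3 -m pendant '[[[0,0,-0.03,0,0,0,65],[0,0,0,0,0,0,65],[0,0,0,0,0,0,65],[0,0,-1.5,0,0,0,65],[0,0,-3.5,0,0,0,65]]]'; python3 -m pendant '[[[0,0,-3,0,0,0,65]]]'
python3 - <<'E'
from h import *
plan([.483,.3125,.085],117.8)
E
```

```text
time: 23.13
ee_pos: [0.5164, -0.1172, 0.0581]
tcp_rot: [-179.8, 0.1, 26.0]
wrist_force: [0.9, -0.4, -1.1]
opening: 0.0556
time: 23.22
ee_pos: [0.516, -0.1171, 0.0889]
tcp_rot: [-179.8, 0.2, 26.0]
wrist_force: [0.4, -0.8, 0.7]
opening: 0.0556
t 23.22 at [ 0.516  -0.1171  0.0889] [-179.8    0.2   26. ] open 0.0556 F [ 0.4 -0.8  0.7]
 rows 14 row [ 3.09  -1.493  0.027 -0.    -0.    -0.115]
```

```bash
python3 -m pendant '[[[3.09,-1.49,-0.1,0,0,-0.115,65],[3.09,-1.49,0,0,0,-0.115,65],[3.09,-1.49,0,0,0,-0.115,65],[3.09,-1.49,0,0,0,-0.115,65],[3.09,-1.49,0,0,0,-0.115,65]]]'
python3 -m pendant '[[[3.09,-1.49,0,0,0,-0.115,65],[3.09,-1.49,0,0,0,-0.115,65],[3.09,-1.49,0,0,0,-0.115,65],[3.09,-1.49,0,0,0,-0.115,65],[3.09,-1.49,0,0,0,-0.115,65]]]'
python3 - <<'E'
from h import *
plan([.483,.3125,.085],117.8)
E
```

```text
time: 23.63
ee_pos: [0.593, 0.0352, 0.0996]
tcp_rot: [179.6, -0.2, 59.5]
wrist_force: [0.8, -0.0, -0.0]
opening: 0.0556
time: 24.05
ee_pos: [0.5681, 0.2107, 0.0982]
tcp_rot: [179.5, 0.1, 94.1]
wrist_force: [0.6, -1.0, 0.0]
opening: 0.0558
t 24.05 at [0.5681 0.2107 0.0982] [1.795e+02 1.000e-01 9.410e+01] open 0.0558 F [ 0.6 -1.   0. ]
 rows 4 row [ 2.978e+00 -1.515e+00  3.160e-01  2.000e-03  1.000e-03 -1.040e-01]
```

```bash
python3 -m pendant '[[[2.98,-1.5,0.3,0.002,0,-0.104,65],[2.98,-1.5,0.3,0.002,0,-0.104,65],[2.98,-1.5,0.3,0.002,0,-0.104,65],[2.1,-1.1,0.2,0,0,-0.075,65],[0,0,0,0,0,0,65]]]'
python3 -m pendant '[[[0,0,0,0,0,0,65],[0,0,0,0,0,0,65]]]'
python3 look.py w10 sample_round nest_round
python3 - <<'E'
from h import *
plan([.483,.3125,.04],117.8)
E
```

```text
time: 24.47
ee_pos: [0.4837, 0.3154, 0.0853]
tcp_rot: [179.9, 0.2, 118.1]
wrist_force: [0.5, 0.7, -0.1]
opening: 0.0554
time: 24.63
ee_pos: [0.4828, 0.3164, 0.0853]
tcp_rot: [179.9, 0.2, 118.2]
wrist_force: [0.1, -0.6, -0.1]
opening: 0.0553
24.6833 [0.4832 0.3161 0.0854] [179.8851   0.1798 118.201 ] 0.055339605346941545 [ 0.4065 -0.0092  0.0746]
sample_round mark [316.6 212.7] 0.86 [0.484  0.3117]
sample_round mask [299. 198. 333. 243.] 0.58 centre@top [0.4821 0.3143]
nest_round mark [316.  210.3] 0.9 [0.483  0.3124]
nest_round mask [284. 184. 343. 242.] 0.73 centre@top [0.4815 0.3108]
t 24.88 at [0.4836 0.3156 0.0853] [179.9   0.2 118.2] open 0.0554 F [-0.  -1.  -1.4]
 rows 2 row [-1.170e-01 -1.020e-01  2.266e+00  1.000e-03  2.000e-03  3.000e-03]
```

View pics/w10.png

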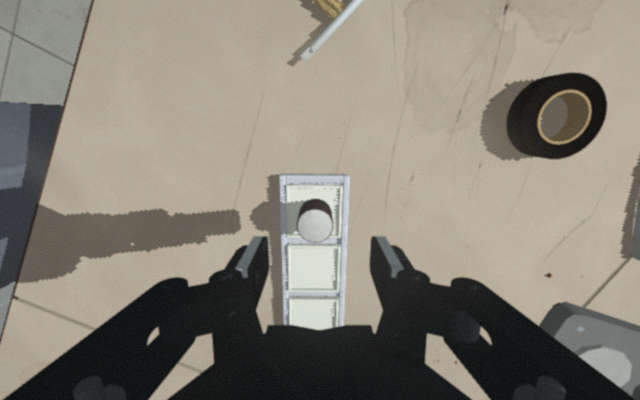

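Round: top at (315,225), nest at (314,210). Descending on it.

```bash
python3 -m pendant '[[[-0.15,-0.1,2.3,0,0.002,0,65],[-0.1,-0.1,2.3,0,0,0,65],[0,0,0,0,0,0,65],[0,0,0,0,0,0,65]]]'
python3 - <<'E'
from h import *
plan([.4832,.3125,.018],118)
E
```

```text
time: 25.22
ee_pos: [0.486, 0.3107, 0.0398]
tcp_rot: [179.7, 0.1, 117.8]
wrist_force: [0.7, -0.4, 0.3]
opening: 0.0555
t 25.22 at [0.486  0.3107 0.0398] [1.797e+02 1.000e-01 1.178e+02] open 0.0555 F [ 0.7 -0.4  0.3]
 rows 1 row [ 2.910e-01 -1.800e-01  2.182e+00  5.000e-03  1.000e-03 -3.000e-03]
```

```bash
python3 -m pendant '[[[0.2,-0.18,1.4,0.003,0,0,65],[0.1,0,0.7,0,0,0,65],[0,0,0.05,0,0,0,20],[0,0,0.03,0,0,0,20],[0,0,0.03,0,0,0,20]]]'
python3 -m pendant '[[[0,0,0.03,0,0,0,20],[0,0,0.03,0,0,0,20],[0,0,0,0,0,0,20]]]'
python3 -m pendant '[[[0,0,-1,0,0,0,20],[0,0,-2,0,0,0,20],[0,0,-3,0,0,0,20],[0,0,-1,0,0,0,20]]]'
python3 - <<'E'
from h import *
plan([.5655,-.0952,.09],25.8)
E
```

```text
time: 25.63
ee_pos: [0.4845, 0.313, 0.0189]
tcp_rot: [179.7, 0.0, 117.7]
wrist_force: [0.7, -0.2, -1.0]
opening: 0.0254
time: 25.88
ee_pos: [0.4849, 0.3134, 0.0191]
tcp_rot: [179.7, 0.0, 117.8]
wrist_force: [-0.2, 0.3, -1.7]
opening: 0.0256
time: 26.22
ee_pos: [0.4827, 0.3121, 0.0902]
tcp_rot: [180.0, 0.1, 117.8]
wrist_force: [0.3, 0.5, 1.0]
opening: 0.0252
t 26.22 at [0.4827 0.3121 0.0902] [1.800e+02 1.000e-01 1.178e+02] open 0.0252 F [0.3 0.5 1. ]
 rows 14 row [-2.966  1.474  0.003  0.     0.     0.115]
```

```bash
python3 -m pendant '[[[-2.97,1.47,0,0,0,0.115,20],[-2.97,1.47,0,0,0,0.115,20],[-2.97,1.47,0,0,0,0.115,20],[-2.97,1.47,0,0,0,0.115,20],[-2.97,1.47,0,0,0,0.115,20]]]'
python3 -m pendant '[[[-2.97,1.47,0,0,0,0.115,20],[-2.97,1.47,0,0,0,0.115,20],[-2.97,1.47,0,0,0,0.115,20],[-2.97,1.47,0,0,0,0.115,20],[-2.97,1.47,0,0,0,0.115,20]]]'
python3 - <<'E'
from h import *
plan([.5655,-.0952,.085],25.8)
E
```

```text
time: 26.63
ee_pos: [0.593, 0.1912, 0.0979]
tcp_rot: [179.5, -0.4, 84.2]
wrist_force: [0.6, 0.7, -0.8]
opening: 0.0255
time: 27.05
ee_pos: [0.6163, 0.0216, 0.0977]
tcp_rot: [179.7, -0.7, 49.6]
wrist_force: [0.1, -0.4, -1.6]
opening: 0.0254
t 27.05 at [0.6163 0.0216 0.0977] [179.7  -0.7  49.6] open 0.0254 F [ 0.1 -0.4 -1.6]
 rows 4 row [-2.890e+00  1.395e+00  3.000e-01  1.000e-03 -3.000e-03  1.040e-01]
```

```bash
python3 -m pendant '[[[-2.89,1.4,0.3,0.001,-0.003,0.104,20],[-2.89,1.4,0.3,0.001,-0.003,0.104,20],[-2.89,1.4,0.3,0.001,-0.003,0.104,20],[-2.1,1.0,0.2,0,-0.002,0.075,20],[0,0,0,0,0,0,20]]]'
python3 -m pendant '[[[0,0,0,0,0,0,20],[0,0,0,0,0,0,20]]]'
python3 - <<'E'
from h import *
K,P=campose("wrist"); im=bot.camera("wrist"); cv2.imwrite("pics/w11.png",im[:,:,::-1])
hsv=cv2.cvtColor(im,cv2.COLOR_RGB2HSV)
for c,a in blobs(cv2.inRange(hsv,(105,120,50),(125,255,255))>0,300): print(c.round(1),a,onplane(K,P,c,.008)[:2])
plan([.5655,-.0952,.035],25.8)
E
```

```text
time: 27.47
ee_pos: [0.5668, -0.0985, 0.0865]
tcp_rot: [179.9, -0.1, 25.5]
wrist_force: [-0.5, 0.8, -1.0]
opening: 0.025
time: 27.63
ee_pos: [0.5666, -0.0997, 0.0871]
tcp_rot: [179.9, -0.2, 25.4]
wrist_force: [0.3, -0.0, -0.9]
opening: 0.0253
[312.5 204.5] 2494 [ 0.56688777 -0.09429817]
[312.6 305.8] 776 [ 0.47830351 -0.13577319]
t 27.68 at [ 0.5668 -0.0993  0.0872] [179.9  -0.2  25.5] open 0.0254 F [ 0.2 -0.1 -1.2]
 rows 2 row [ 2.100e-02 -2.190e-01  2.609e+00  1.000e-03 -2.000e-03 -3.000e-03]
```

View pics/w11.png

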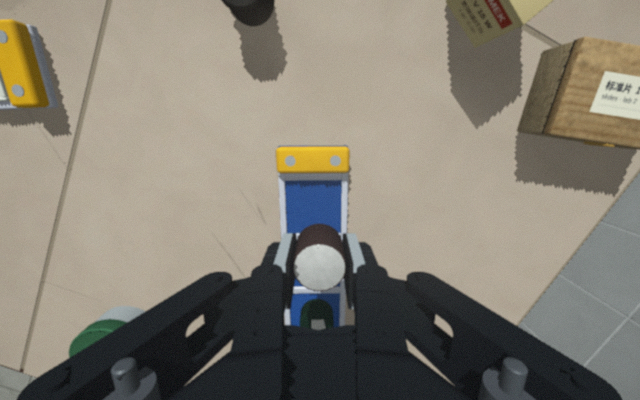

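Round is held upright (320,263) and the last place is empty at (313,204). Descending.

```bash
python3 -m pendant '[[[-0.1,-0.2,2.5,0,-0.002,0,20],[-0.1,-0.2,2.5,0,0,0,20],[0,0,0,0,0,0,20],[0,0,0,0,0,0,20]]]'
python3 - <<'E'
from h import *
plan([.5655,-.0952,.018],25.8)
E
```

```text
time: 28.02
ee_pos: [0.5667, -0.0931, 0.0383]
tcp_rot: [179.8, -0.3, 26.0]
wrist_force: [0.2, -0.7, 0.1]
opening: 0.0255
t 28.02 at [ 0.5667 -0.0931  0.0383] [179.8  -0.3  26. ] open 0.0255 F [ 0.2 -0.7  0.1]
 rows 1 row [-0.214  0.123  2.029  0.004 -0.006  0.003]
```

```bash
python3 -m pendant '[[[-0.2,0.1,1.3,0.003,-0.005,0.003,20],[-0.05,0,0.6,0,0,0,20],[0,0,0.1,0,0,0,20]]]'
python3 -m pendant '[[[0,0,0.1,0,0,0,20],[0,0,0.06,0,0,0,20]]]'
python3 -m pendant '[[[0,0,0.07,0,0,0,20]]]'
```

```text
time: 28.27
ee_pos: [0.567, -0.094, 0.0196]
tcp_rot: [179.9, -0.2, 26.0]
wrist_force: [0.1, -0.1, -1.4]
opening: 0.0255
time: 28.43
ee_pos: [0.5674, -0.094, 0.0183]
tcp_rot: [179.8, -0.2, 26.0]
wrist_force: [-0.2, 0.4, -0.5]
opening: 0.0253
time: 28.52
ee_pos: [0.5676, -0.0941, 0.018]
tcp_rot: [179.8, -0.2, 26.0]
wrist_force: [-0.5, -0.6, -1.8]
opening: 0.0254
```

```bash
python3 -m pendant '[[[-0.1,0.02,0.1,0,0,0,20],[0,0,0.08,0,0,0,20]]]'
python3 -m pendant '[[[-0.05,0,0.07,0,0,0,20]]]'
python3 -m pendant '[[[0,0,0.07,0,0,0,20]]]'
```

```text
time: 28.68
ee_pos: [0.5673, -0.0949, 0.0168]
tcp_rot: [179.8, -0.3, 26.0]
wrist_force: [-1.1, -0.6, -1.1]
opening: 0.0254
time: 28.77
ee_pos: [0.567, -0.0952, 0.0163]
tcp_rot: [179.8, -0.3, 26.0]
wrist_force: [-1.3, 0.6, -0.9]
opening: 0.0258
time: 28.85
ee_pos: [0.567, -0.0953, 0.0158]
tcp_rot: [179.8, -0.3, 26.0]
wrist_force: [-1.0, 1.5, 4.5]
opening: 0.0255
```

Contact. Release, lift high, and move clear for a final check.

```bash
python3 -m pendant '[[[0,0,-0.03,0,0,0,65],[0,0,0,0,0,0,65],[0,0,0,0,0,0,65],[0,0,-1.5,0,0,0,65],[0,0,-3.5,0,0,0,65]]]'; python3 -m pendant '[[[-2,0,-4,0,0,0,65],[-3,0,-3,0,0,0,65],[-3,0,-3,0,0,0,65],[-3,0,-2,0,0,0,65],[-3,0,0,0,0,0,65]]]'; python3 -m pendant '[[[-3,0,0,0,0,0,65],[-2,0,0,0,0,0,65],[0,0,0,0,0,0,65],[0,0,0,0,0,0,65],[0,0,0,0,0,0,65]]]'
python3 look.py w12 sample_hex sample_green sample_red sample_round
python3 - <<'E'
from h import *
import cv2
t=bot.camera("top"); cv2.imwrite("pics/top9.png",t[:,:,::-1])
K,P=campose("top")
for n in ["loupe","putty_tin","tape"]:
    r=bot.mark_of("top",n)[:1]; print(n,[(x["uv"],x["confidence"]) for x in r])
w=cv2.imread("pics/w12.png"); cv2.imwrite("pics/w12c.png",cv2.resize(w[0:320,200:440],None,fx=1.8,fy=1.8))
cv2.imwrite("pics/top9c.png",cv2.resize(t[110:310,170:490,::-1],(800,500),interpolation=cv2.INTER_CUBIC))
E
```

```text
time: 29.27
ee_pos: [0.5632, -0.0948, 0.0607]
tcp_rot: [-179.9, 0.2, 26.0]
wrist_force: [0.4, 0.8, -0.4]
opening: 0.0556
time: 29.68
ee_pos: [0.439, -0.1554, 0.1887]
tcp_rot: [179.8, -0.1, 26.3]
wrist_force: [1.0, -0.5, 0.7]
opening: 0.0556
time: 30.1
ee_pos: [0.3894, -0.1805, 0.1934]
tcp_rot: [179.4, -0.4, 26.1]
wrist_force: [-0.6, -0.1, -0.2]
opening: 0.055
30.15 [ 0.3897 -0.1803  0.1934] [179.4204  -0.3813  26.0878] 0.05526397268081032 [ 0.8139 -0.7355  0.9321]
sample_hex mark [320.7 144.2] 0.72 [ 0.4313 -0.1649]
sample_hex mask [311. 134. 333. 162.] 0.92 centre@top [ 0.4296 -0.1674]
sample_green mark [319.9  97.8] 0.95 [ 0.4761 -0.142 ]
sample_green mask [304.  84. 334. 115.] 0.79 centre@top [ 0.4728 -0.142 ]
sample_red mark [320.5  48.2] 0.83 [ 0.5207 -0.1209]
sample_red mask [307.  28. 332.  65.] 0.6 centre@top [ 0.5184 -0.1207]
loupe [([353.5, 145.3], 0.5)]
putty_tin [([354.3, 276.6], 0.69)]
tape [([171.0, 179.4], 0.86)]
```

View pics/w12c.png

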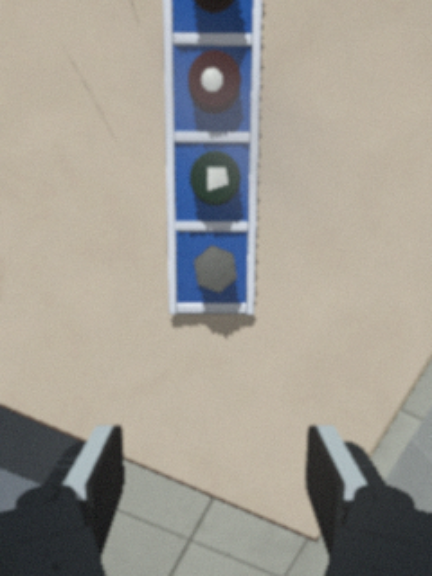

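View pics/top9c.png

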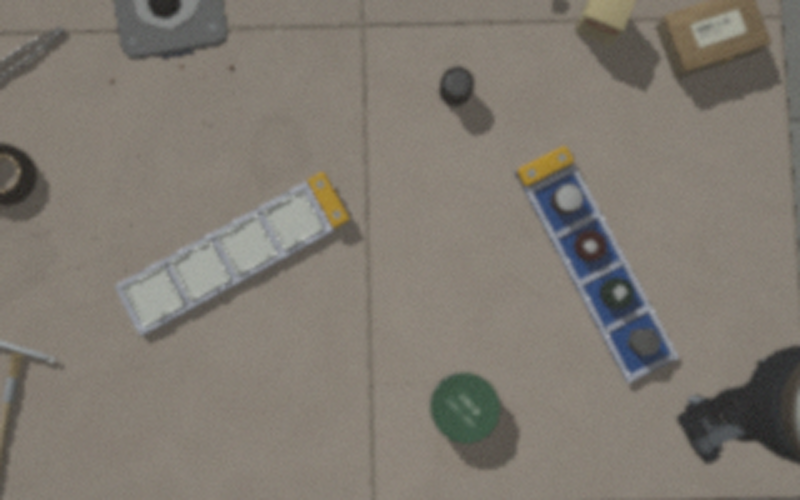

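All four samples stand centred in the rack. In the top crop they read, from yellow: round (568,198), red (590,246), green (617,294), hex (643,343). The tray is empty, the bystanders are unmoved, and the arm is clear.

```bash
python3 -c "
from workcell import bot
print(bot.get_obs()['time'],bot.job_done())"
```

```text
the job is handed in; nothing more can be done
30.75 None
```

All four samples are in the blue rack in reverse order, and the job was handed in at about 31 s. From the rack's yellow end they stand round, red, green, hex; from the tray's yellow end they stood hex, green, red, round.

**Placing:** I lowered each sample until it touched the floor of its place (4 to 8 N) before letting go.

**Last checks:**
- The final top picture shows all four centred in their places, the tray empty, and the loupe, tin and tape where they were. The gripper was lifted clear.
- The final wrist picture shows hex, green and red upright and within about 4 mm of their place centres.

**Missing or in disagreement:**
- Round was cut off at the edge of the final wrist picture and was not detected there, so only the top picture confirms it.
- The gripper read about 2 mm less than the stated diameter on the three round samples (28 mm on the 30 mm discs, 25.5 mm on the 27 mm slug). Their grips held and they stayed level.
- Heights measured from two wrist views scattered by up to about 10 mm. I therefore used the given heights and the contact force for the descents.
- The first network detection of the tape in the top view was false; the final one fits the picture.

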